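# Gather the gold pieces into the valuation tray

### The arm

A 6-joint arm with a two-finger parallel gripper is mounted at the origin on the work surface. World frame = base frame: x ahead of the robot, y to its left, z up, the work surface at z = 0. Lengths are in mm, angles in rad, forces in N, time in s.
With the tool pointing down it reaches from about 275 to 750 mm from the base axis. Payload 10.2 kg.
Tool frame: the origin (TCP) lies midway between the tips of the shut fingers; the grasp point (between the pads) lies 19 mm behind it; z points along the fingers, y is the line along which they close (so a half turn about z gives the same grasp; the last joint's range is limited). The gripper opens to 85 mm and grips with 20 to 120 N. Pads are 22 mm wide; open, the fingers measure 114 mm over their backs; the gripper's body (76 mm by 85 mm) begins 54 mm behind the grasp point. The pads swing forward as they close: fully open they stand 13 mm farther back than shut.
Start: joints at [0.893, 0.313, 1.498, -0, 1.331, -0.223], TCP at [230.636, 471.633, 210.994] pointing down, gripper open.
Joint ranges: [-2.94, 2.94], [-0.97, 2.17], [0.19, 2.56], [-1.23, 4.37], [0.02, 3.11], [-2.88, 2.88]. Speed limits (rad/s): [2.39, 2.39, 3.01, 3.14, 3.14, 3.14].

### API

Orientations are given as a unit quaternion [w, x, y, z].
In Python, from rig import sense, capture, finish_job, find_in, place_of gives the robot as it stands. The module is installed in compiled form; this text tells all that it offers.
- The arm moves only by the shell command python3 -m jog 'ROWS' [FORCE]. ROWS is JSON, a list of rows, each an object of numbers: "tx", "ty", "tz": the shift along the tool's x, y, z in mm; "ax", "ay", "az": the turn, a rotation vector about the tool's x, y, z in rad; "jaw": the closure, from -1 (fully open) to 1 (shut), so that 0 is half open. In form: [{"tx": .., "ty": .., "tz": .., "ax": .., "ay": .., "az": .., "jaw": ..}, ...]. A call has 1 to 5 rows; each row shifts and turns the commanded pose from where the row before left it, along the tool's axes as they then stand; what a row does not reach is not made up. A row lasts 1/8 s, in which the tool goes at most 62.5 mm and 10.7 degrees, less where a joint would pass 70% of its speed; a pose out of reach is approached as far as the arm can. A call with a gripper value outside its range is refused whole. The fingers move at their own pace and stop on an object; FORCE is the grip in N (left out, the last holds). Time passes only in rows, so rows that do not move let the fingers close. It gives the time, the measured TCP pose, the force, the opening and the grip force at its end, in the units of the state.
- sense(): the state, without advancing time (a new reading comes with each control period).
- capture(name): name is "scene" or "top" or "wrist"; returns a dict with "color" (420x560x3 uint8, red, green, blue), "depth" (420x560 float32, mm along the optical axis (not along the pixel's ray), 0 where there is no reading), "fx", "fy", "cx", "cy" (pixels), "camera_from_world" (4x4, takes a point from world to camera coordinates); the wrist camera has in their place "mount" (4x4, takes a point from camera to tool coordinates, whose origin is the TCP and whose axes are the flange's). Camera axes: x right, y up, looking along -z (the intrinsics and any distortion apply to the point x, -y, -z); pixel columns grow to the right and rows downward; lengths in mm; the calibration is good to about 2 mm. A picture is of the moment at which its call begins: read the wrist's pose just before it.
- finish_job(): hands the job in; it is judged then, once.
Trained networks look in the newest picture that a camera, given by its name, has taken for a name from the list of things; names that differ only in an ending like _2 or _b are one class to them, and where a whole thing is asked for, a point or a joint stands for the part that bears it (a point fixed in the world has none). Each returns a list of dicts, best first, with "conf" (0 to 1); they miss things now and then, are a little off and sometimes report something else, mostly with a low value. They report only what shows in the picture. A call takes as long as a camera call.
- find_in(query, camera): "centre" ([column, row] in pixels, amid what is visible of it).
- place_of(query, camera): "centre" ([column, row] in pixels: a listed point, or the origin of a listed thing).
The state is a dict: "time_s": time; "joints": joint angles; "dq": joint speeds; "tau": joint torques, N m; "eef_pos": TCP position; "ee_rot": TCP orientation; "force": force on the tool from outside, world axes, zero at the start; "wrist_torque": the same for the moment, N m; "grip_width": opening from 0.0 (shut) to 1.0 (fully open); "grip_force": force on a finger pad.
Only numpy, scipy, OpenCV 4.12 (cv2) and the standard library are available. Lean on these libraries where they do the work, as an engineer would, in place of code of your own. Each camera call takes 0.05 s, during which the arm holds its last target. There are 200 camera calls.

### The job

Collect the three gold pieces into the black valuation tray, setting each one down gently (not dropped) in the middle of its own pad: the bar flat on the blue pad, the pocket watch dial up on the red pad, the beaker upright on the green pad. The three silver pieces look the same but are not part of the lot: leave them lying where they are.

Things in the scene. Friction and masses are not known exactly. Their poses are not given: they have to be found in the camera images.
- tray: Black open tray, fixed, 124 mm (its x) x 268 mm (its y), walls 14 mm high and 6 mm thick, floor 6 mm thick. Three coloured pads lie in it in a row along its y, 80 mm between centres, no dividers. Origin: centre of its underside; z up. It stands beyond the pieces, turned up to 0.15 rad. The pieces stand at least 95 mm apart, centre to centre
- blue_pad: Blue square pad in the black tray, 70 x 70 x 3 mm, fixed, with a flat printed white rectangle (the bar's outline) in its middle. Origin: centre of its underside (6 mm above the table); its top face is 9 mm above the table. Axes parallel to the tray's. Its place in the row of three changes from start to start
- red_pad: Red square pad in the black tray, 70 x 70 x 3 mm, fixed, with a flat printed white disc with a stub (the pocket watch's outline) in its middle. Origin: centre of its underside (6 mm above the table); its top face is 9 mm above the table. Axes parallel to the tray's. Its place in the row of three changes from start to start
- green_pad: Green square pad in the black tray, 70 x 70 x 3 mm, fixed, with a flat printed white disc (the beaker's foot) in its middle. Origin: centre of its underside (6 mm above the table); its top face is 9 mm above the table. Axes parallel to the tray's. Its place in the row of three changes from start to start
- gold_bar: Gold-coloured bar, a flat block 50 long (its x) x 28 wide (its y) x 12 mm high with a slightly darker panel on top, 300 g. Origin: centre of the underside; z up. Lies flat on the table at any yaw; loose. About +-20 % in mass.
- gold_watch: Gold-coloured pocket watch lying flat, a disc 42 mm in diameter, 12 mm thick, white dial with black hands on top, 100 g; a crown and loop stand out from its rim along its +x to 39 mm from the centre (loop 13 mm wide, about 6 mm up). Origin: centre of the disc's underside; z up. Any yaw; loose. About +-20 % in mass.
- gold_beaker: Gold-coloured beaker, a small open cup standing mouth up, straight sides 42 mm in outer diameter, 50 mm high, wall 3 mm, 120 g. Origin: centre of the underside; z up. Any yaw; loose. About +-20 % in mass.
- silver_bar: Silver-coloured twin, not to be moved: bar, a flat block 50 long (its x) x 28 wide (its y) x 12 mm high with a slightly darker panel on top, 170 g. Origin: centre of the underside; z up. Lies flat on the table at any yaw. A black loupe 20 mm high and a dark red ring box 26 mm high lie among the pieces, 80 mm or more from them
- silver_watch: Silver-coloured twin, not to be moved: pocket watch lying flat, a disc 42 mm in diameter, 12 mm thick, white dial with black hands on top, 90 g; a crown and loop stand out from its rim along its +x to 39 mm from the centre (loop 13 mm wide, about 6 mm up). Origin: centre of the disc's underside; z up. Any yaw.
- silver_beaker: Silver-coloured twin, not to be moved: beaker, a small open cup standing mouth up, straight sides 42 mm in outer diameter, 50 mm high, wall 3 mm, 110 g. Origin: centre of the underside; z up. Any yaw.

How it is judged:
By the outcome, as a careful person would: the job done as asked, in the order asked, and still so for the second after the job is handed in, with the robot touching nothing.
It also fails if it takes over 83 s, if anything falls off the work surface, if the arm or the gripper's body presses on something with over 40 N, if the wrist force passes 120 N, or if a joint passes its speed limit or range.

## Working session

There is one attempt and no reset: what is moved stays moved. The work goes in short steps, Python scripts to look and compute and a shell command to move; the robot and the scene stay as the last step left them, time stands still between calls to the robot, and variables do not carry over. Pictures are saved under pics/ and viewed, at most 14 in all, crops included, and the job is handed in when it is done.

```bash
mkdir -p pics; cat > h.py <<'E'
import numpy as np, cv2
from rig import *
from scipy.spatial.transform import Rotation as R
def cap(n):
    s=sense(); c=capture(n)
    if n=='wrist':
        T=np.eye(4); q=s['ee_rot']; T[:3,:3]=R.from_quat([q[1],q[2],q[3],q[0]]).as_matrix(); T[:3,3]=s['eef_pos']
        c['wfc']=T@c['mount']
    else: c['wfc']=np.linalg.inv(c['camera_from_world'])
    return c
def save(c,f,): cv2.imwrite('pics/'+f,c['color'][:,:,::-1])
def atz(c,uv,z):
    uv=np.atleast_2d(np.asarray(uv,float)); 
    d=np.stack([(uv[:,0]-c['cx'])/c['fx'],-(uv[:,1]-c['cy'])/c['fy'],-np.ones(len(uv))],1)@c['wfc'][:3,:3].T
    o=c['wfc'][:3,3]; return o+d*((z-o[2])/d[:,2])[:,None]
E
python3 - <<'E'
from h import *
s=sense(); print(s)
c=cap('top'); save(c,'top.png'); print({k:v for k,v in c.items() if k not in('color','depth')})
for n,z in [('gold_bar',0),('gold_watch',0),('gold_beaker',0),('silver_bar',0),('silver_watch',0),('silver_beaker',0),('blue_pad',6),('red_pad',6),('green_pad',6)]:
    for r in place_of(n,'top')[:2]: print(n,r,atz(c,r['centre'],z)[0].round(1))
E
```

```text
{'time_s': 0.0, 'joints': array([ 8.92605871e-01,  3.13442705e-01,  1.49839707e+00, -7.59110408e-06,
        1.33099593e+00, -2.23388216e-01]), 'dq': array([ 5.77303132e-05, -1.70102936e-03, -2.32277874e-04,  4.64296777e-04,
       -3.90917374e-04, -7.30572072e-04]), 'tau': array([-4.89260201e-04, -4.12271440e+01, -2.59747106e+01, -2.30130063e-04,
        4.17079747e-03,  3.97808583e-05]), 'eef_pos': array([230.46049944, 471.41663087, 210.45388321]), 'ee_rot': array([-2.67466621e-04,  2.25445390e-01,  9.74255608e-01, -5.61045216e-04]), 'force': array([-0.32438783,  0.09855227,  0.26489912]), 'wrist_torque': array([-0.01269003,  0.04610369, -0.00977496]), 'grip_force': 0.0, 'grip_width': 0.9970327788409287}
{'fx': 480.78228787596527, 'fy': 480.78228787596527, 'cx': 281.58406270357864, 'cy': 203.16655729129712, 'camera_from_world': array([[-2.69967207e-02, -9.99615677e-01, -6.29882060e-03,
         2.24367325e+01],
       [ 9.87821491e-01, -2.76430161e-02,  1.53116181e-01,
        -5.84016341e+02],
       [-1.53231454e-01, -2.08847557e-03,  9.88188120e-01,
        -9.82273575e+02],
   
[... 380 characters left out ...]
00e+00,  0.00000000e+00,
         1.00000000e+00]])}
gold_bar {'centre': [310.7, 259.3], 'conf': 0.73} [465.2 -53.9   0. ]
gold_watch {'centre': [448.2, 223.3], 'conf': 0.83} [ 536.  -360.8    0. ]
gold_beaker {'centre': [204.1, 267.3], 'conf': 0.64} [454.2 179.8   0. ]
silver_bar {'centre': [203.0, 262.7], 'conf': 0.2} [464.2 182.2   0. ]
silver_watch {'centre': [118.2, 229.5], 'conf': 0.55} [542.5 370.3   0. ]
silver_beaker {'centre': [253.7, 270.6], 'conf': 0.89} [444.1  71.4   0. ]
blue_pad {'centre': [261.3, 187.4], 'conf': 0.72} [627.3  50.7   6. ]
red_pad {'centre': [295.7, 184.1], 'conf': 0.73} [632.6 -26.2   6. ]
green_pad {'centre': [224.6, 183.9], 'conf': 0.97} [637.6 132.6   6. ]
```

View pics/top.png

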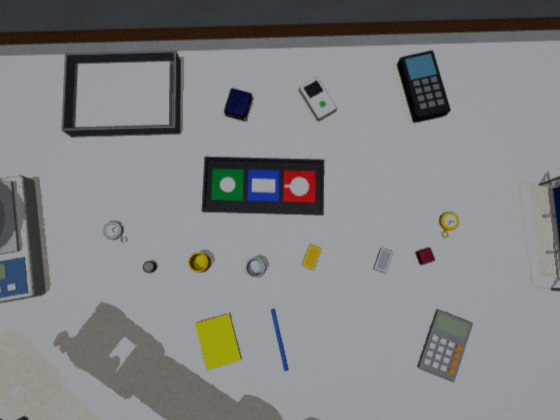

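The top view shows the gold bar at (312,257), gold watch (450,221), gold beaker (200,262), and the pads green (228,184), blue (263,185), red (300,186). Next I segment by colour for better positions.

```bash
cat >> h.py <<'E'
def mask(c,name):
    h=cv2.cvtColor(c['color'],cv2.COLOR_RGB2HSV); H,S,V=[h[:,:,i].astype(int) for i in range(3)]
    m={'gold':(H>15)&(H<36)&(S>120)&(V>60),'blue':(H>105)&(H<130)&(S>150)&(V>60),'red':((H<8)|(H>172))&(S>150)&(V>60),'green':(H>45)&(H<85)&(S>130)&(V>40)}[name]
    return m.astype(np.uint8)
def blobs(c,name,z,amin=60):
    n,l,st,ce=cv2.connectedComponentsWithStats(mask(c,name)); out=[]
    for i in range(1,n):
        if st[i,4]<amin: continue
        cn=max(cv2.findContours((l==i).astype(np.uint8),cv2.RETR_EXTERNAL,cv2.CHAIN_APPROX_NONE)[0],key=len)[:,0]
        w=atz(c,cn,z)[:,:2].astype(np.float32); (x,y),(a,b),t=cv2.minAreaRect(w)
        if a<b: t+=90
        out.append(dict(px=ce[i].round(),c=np.round((x,y),1),size=np.round((max(a,b),min(a,b)),1),long=round((t+90)%180-90,1),area=st[i,4]))
    return out
def go(x,y,z,phi=None,s=None):
    """shift needed in tool axes; phi = wanted world angle (deg) of tool y (mod 180)"""
    s=s or sense(); q=s['ee_rot']; M=R.from_quat([q[1],q[2],q[3],q[0]])
    d=M.inv().apply(np.array([x,y,z])-s['eef_pos']); v=M.apply([0,1,0]); p=np.degrees(np.arctan2(v[1],v[0]))
    a=None if phi is None else np.radians((p-phi+90)%180-90)
    print('shift',d.round(1),'az',a,'phi now',p.round(2),'pos',s['eef_pos'].round(1),'j6',s['joints'][5].round(2),'grip',s['grip_width'].round(2),s['grip_force'].round(1))
E
python3 - <<'E'
from h import *
c=cap('top')
for n,z in [('gold',12),('blue',9),('red',9),('green',9)]:
    for b in blobs(c,n,z): print(n,b)
w=cap('wrist'); print(w['mount'].round(2),w['fx'],w['cx'],w['cy'])
go(464,-54,210,0)
E
```

```text
gold {'px': array([448., 221.]), 'c': array([ 538.9, -356.5]), 'size': array([42.9, 37.9]), 'long': -48.5, 'area': np.int32(161)}
gold {'px': array([311., 257.]), 'c': array([470.9, -55.1]), 'size': array([48.7, 27.3]), 'long': -23.8, 'area': np.int32(282)}
gold {'px': array([199., 262.]), 'c': array([466.4, 191.1]), 'size': array([44. , 40.8]), 'long': 78.3, 'area': np.int32(301)}
gold {'px': array([218., 341.]), 'c': array([298.8, 149.2]), 'size': array([99.2, 74.9]), 'long': 14.2, 'area': np.int32(1716)}
blue {'px': array([263., 185.]), 'c': array([632.3,  46.7]), 'size': array([72.5, 71.4]), 'long': -1.6, 'area': np.int32(671)}
blue {'px': array([279., 340.]), 'c': array([298.3,  19.4]), 'size': array([125.3,   6.4]), 'long': 11.4, 'area': np.int32(185)}
red {'px': array([300., 186.]), 'c': array([627.7, -33.5]), 'size': array([72.4, 71.5]), 'long': -1.6, 'area': np.int32(714)}
red {'px': array([426., 255.]), 'c': array([ 466.3, -303.6]), 'size': array([26.4, 26.4]), 'long': -75.3, 'area': np.int32(126)}
green {'px': array([227., 184.]), 'c': array([636.8, 126.7]), 'size': array([72.6, 71.5]), 'long': -1.6, 'area': np.int32(814)}
[[  -0.      0.96    0.27   68.78]
 [   1.      0.      0.     -0.47]
 [   0.      0.27   -0.96 -163.79]
 [   0.      0.      0.      1.  ]] 354.74382395267446 281.6626038192953 207.3120841290074Traceback (most recent call last):
  File "<stdin>", line 6, in <module>
  File "h.py", line 34, in go
    print('shift',d.round(1),'az',a,'phi now',p.round(2),'pos',s['eef_pos'].round(1),'j6',s['joints'][5].round(2),'grip',s['grip_width'].round(2),s['grip_force'].round(1))
                                                                                                                         ^^^^^^^^^^^^^^^^^^^^^
AttributeError: 'float' object has no attribute 'round'
```

```bash
sed -i "s/s\['grip_width'\].round(2),s\['grip_force'\].round(1)/round(float(s['grip_width']),2),round(float(s['grip_force']),1)/" h.py
python3 -m jog '[{"tx":-44.7,"ty":-36.7,"tz":6},{"tx":-44.7,"ty":-36.7,"tz":6},{"tx":-44.7,"ty":-36.7,"tz":6},{"tx":-44.7,"ty":-36.7,"tz":6},{"tx":-44.7,"ty":-36.7,"tz":6}]' 40
python3 -m jog '[{"tx":-44.7,"ty":-36.7,"tz":6},{"tx":-44.7,"ty":-36.7,"tz":6},{"tx":-44.7,"ty":-36.7,"tz":6},{"tx":-44.7,"ty":-36.7,"tz":6},{"tx":-44.7,"ty":-36.7,"tz":6}]'
python3 -m jog '[{},{},{}]'
python3 - <<'E'
from h import *
c=cap('wrist'); save(c,'w1.png')
b=blobs(c,'gold',12,300); print(b)
print(sense()['joints'].round(3),sense()['time_s']); go(*b[0]['c'],40,b[0]['long']+90)
E
```

```text
[{'px': array([ 55., 317.]), 'c': array([265. , 160.3]), 'size': array([56.8, 40. ]), 'long': -75.5, 'area': np.int32(1184)}]
[ 0.893  0.313  1.498 -0.     1.331 -0.223] 0.65
shift [-167.6 -264.6  171. ] az 0.8629520581606239 phi now 63.94 pos [230.6 471.6 211. ] j6 -0.22 grip 1.0 0.0schema error: expected keys tx, ty, tz, ax, ay, az, jaw
schema error: expected keys tx, ty, tz, ax, ay, az, jaw
schema error: expected keys tx, ty, tz, ax, ay, az, jaw
```

View pics/w1.png

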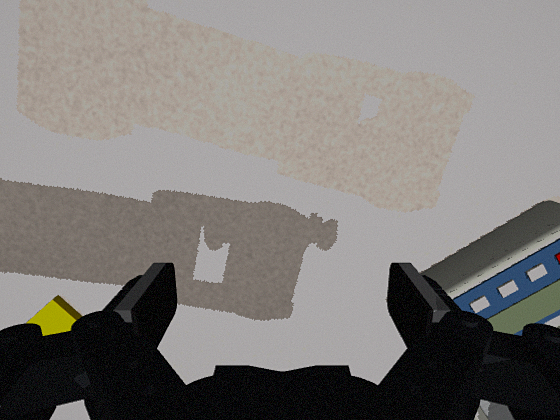

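That picture is still the start view, with the fingers at (145,300) and (405,300). The calls were refused because every row needs all the keys.

```bash
python3 -m jog '[{"tx":-44.7,"ty":-36.7,"tz":6,"ax":0,"ay":0,"az":0,"jaw":-1},{"tx":-44.7,"ty":-36.7,"tz":6,"ax":0,"ay":0,"az":0,"jaw":-1},{"tx":-44.7,"ty":-36.7,"tz":6,"ax":0,"ay":0,"az":0,"jaw":-1},{"tx":-44.7,"ty":-36.7,"tz":6,"ax":0,"ay":0,"az":0,"jaw":-1},{"tx":-44.7,"ty":-36.7,"tz":6,"ax":0,"ay":0,"az":0,"jaw":-1}]' 40
python3 -m jog '[{"tx":-44.7,"ty":-36.7,"tz":6,"ax":0,"ay":0,"az":0,"jaw":-1},{"tx":-44.7,"ty":-36.7,"tz":6,"ax":0,"ay":0,"az":0,"jaw":-1},{"tx":-44.7,"ty":-36.7,"tz":6,"ax":0,"ay":0,"az":0,"jaw":-1},{"tx":-44.7,"ty":-36.7,"tz":6,"ax":0,"ay":0,"az":0,"jaw":-1},{"tx":-44.7,"ty":-36.7,"tz":6,"ax":0,"ay":0,"az":0,"jaw":-1}]'
python3 -m jog '[{"tx":0,"ty":0,"tz":0,"ax":0,"ay":0,"az":0,"jaw":-0.2},{"tx":0,"ty":0,"tz":0,"ax":0,"ay":0,"az":0,"jaw":-0.2},{"tx":0,"ty":0,"tz":0,"ax":0,"ay":0,"az":0,"jaw":-0.2}]'
python3 - <<'E'
from h import *
c=cap('wrist'); save(c,'w2.png')
b=blobs(c,'gold',12,300); print(b)
print(sense()['joints'].round(3),sense()['time_s'])
for x in b: go(*x['c'],40,x['long']+90)
E
```

```text
time_s: 1.27
eef_pos: [351.4, 206.9, 181.1]
ee_rot: [0.0, 0.225, 0.974, 0.0]
force: [0.7, 0.4, 0.6]
grip_width: 0.998
grip_force: 0.0
time_s: 1.9
eef_pos: [471.6, -56.4, 151.0]
ee_rot: [0.0, 0.226, 0.974, 0.0]
force: [1.5, 0.9, -0.1]
grip_width: 0.999
grip_force: 0.0
time_s: 2.28
eef_pos: [470.7, -53.4, 151.2]
ee_rot: [0.0, 0.225, 0.974, 0.0]
force: [-0.3, -0.2, -0.4]
grip_width: 0.602
grip_force: 0.0
[{'px': array([541.,  57.]), 'c': array([463. , 176.6]), 'size': array([41.7, 32.1]), 'long': -14.2, 'area': np.int32(1950)}, {'px': array([281., 190.]), 'c': array([470.4, -54.1]), 'size': array([51.1, 27.9]), 'long': -23.6, 'area': np.int32(1804)}]
[-0.361  0.26   1.734  0.     1.148 -1.479] 2.325
shift [107.8 203.4 111.3] az -0.2053930528597749 phi now 64.03 pos [470.8 -53.4 151.3] j6 -1.48 grip 0.6 0.0
shift [ 1.000e-01 -8.000e-01  1.113e+02] az -0.04133210317230808 phi now 64.03 pos [470.8 -53.4 151.3] j6 -1.48 grip 0.6 0.0
```

View pics/w2.png

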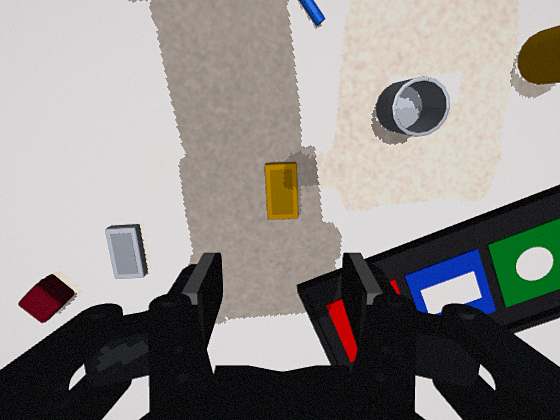

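The wrist view shows the gold bar at (281,190), with the silver bar (127,250) and silver beaker (418,105) well clear. I descend onto it.

```bash
python3 -m jog '[{"tx":0,"ty":-0.8,"tz":40,"ax":0,"ay":0,"az":-0.041,"jaw":-0.2},{"tx":0,"ty":0,"tz":40,"ax":0,"ay":0,"az":0,"jaw":-0.2},{"tx":0,"ty":0,"tz":35,"ax":0,"ay":0,"az":0,"jaw":-0.2},{"tx":0,"ty":0,"tz":24,"ax":0,"ay":0,"az":0,"jaw":-0.2},{"tx":0,"ty":0,"tz":10,"ax":0,"ay":0,"az":0,"jaw":-0.2}]' 40
python3 -m jog '[{"tx":0,"ty":0,"tz":0,"ax":0,"ay":0,"az":0,"jaw":-0.2},{"tx":0,"ty":0,"tz":0,"ax":0,"ay":0,"az":0,"jaw":1},{"tx":0,"ty":0,"tz":0,"ax":0,"ay":0,"az":0,"jaw":1},{"tx":0,"ty":0,"tz":0,"ax":0,"ay":0,"az":0,"jaw":1},{"tx":0,"ty":0,"tz":0,"ax":0,"ay":0,"az":0,"jaw":1}]' 40
```

```text
time_s: 2.95
eef_pos: [470.2, -54.3, 1.3]
ee_rot: [-0.001, 0.205, 0.979, 0.0]
force: [0.5, -0.3, -0.0]
grip_width: 0.598
grip_force: 0.0
time_s: 3.58
eef_pos: [470.7, -55.2, 2.2]
ee_rot: [0.0, 0.205, 0.979, -0.0]
force: [0.1, 0.4, -0.6]
grip_width: 0.003
grip_force: 0.0
```

The gripper shut empty, so I look before moving on.

```bash
python3 - <<'E'
from h import *
c=cap('wrist'); save(c,'w3.png')
t=cap('top'); print(blobs(t,'gold',12)); print(blobs(c,'gold',12,300)); 
E
```

```text
[{'px': array([448., 221.]), 'c': array([ 540.3, -358. ]), 'size': array([40.4, 38.6]), 'long': -56.9, 'area': np.int32(160)}, {'px': array([199., 262.]), 'c': array([466.1, 189.4]), 'size': array([45. , 42.3]), 'long': 44.3, 'area': np.int32(324)}, {'px': array([218., 341.]), 'c': array([298.4, 149.2]), 'size': array([100. ,  75.6]), 'long': 14.2, 'area': np.int32(1738)}]
[{'px': array([285., 230.]), 'c': array([459. , -49.1]), 'size': array([28.3, 27.8]), 'long': -23.8, 'area': np.int32(2993)}]
```

View pics/w3.png

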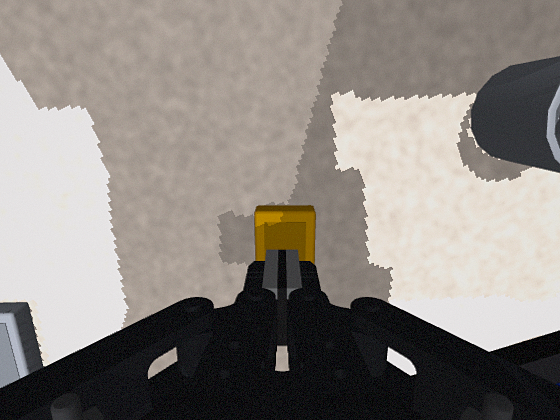

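```bash
python3 - <<'E'
from h import *
c=cap('wrist'); W=c['wfc']
for u,v in [(285,220),(285,240),(272,252),(272,256),(292,256),(272,262),(272,275),(292,285),(180,150)]:
    d=c['depth'][v,u]; p=W@np.r_[(u-c['cx'])/c['fx']*d,-(v-c['cy'])/c['fy']*d,-d,1]
    print(u,v,d.round(1),p[:3].round(1))
print(sense()['eef_pos'])
E
```

```text
285 220 161.1 [452.5 -46.1  12.1]
285 240 162.3 [460.9 -49.7  13.4]
272 252 145.5 [457.5 -54.3  30.5]
272 256 142.8 [458.  -54.4  33.4]
292 256 141.2 [460.7 -46.8  34.9]
272 262 137.3 [458.1 -54.3  39.1]
272 275 124.4 [457.4 -53.6  52.2]
292 285 117.9 [460.4 -47.4  59.1]
180 150 163.7 [405.2 -78.2   1. ]
[470.62447324 -55.15307033   2.00950358]
```

The fingers seem to end about 28 mm above the TCP. I check from the scene camera.

```bash
python3 - <<'E'
from h import *
c=cap('scene'); p=c['camera_from_world']@np.array([470.6,-55.2,2,1]); u=int(c['cx']+c['fx']*p[0]/-p[2]); v=int(c['cy']-c['fy']*p[1]/-p[2]); print(u,v)
im=c['color'][max(0,v-90):v+60,max(0,u-100):u+100,::-1]; im=cv2.resize(im,None,fx=4,fy=4,interpolation=cv2.INTER_CUBIC); cv2.imwrite('pics/s1.png',im); print(im.shape)
E
```

```text
273 185
(600, 800, 3)
```

View pics/s1.png

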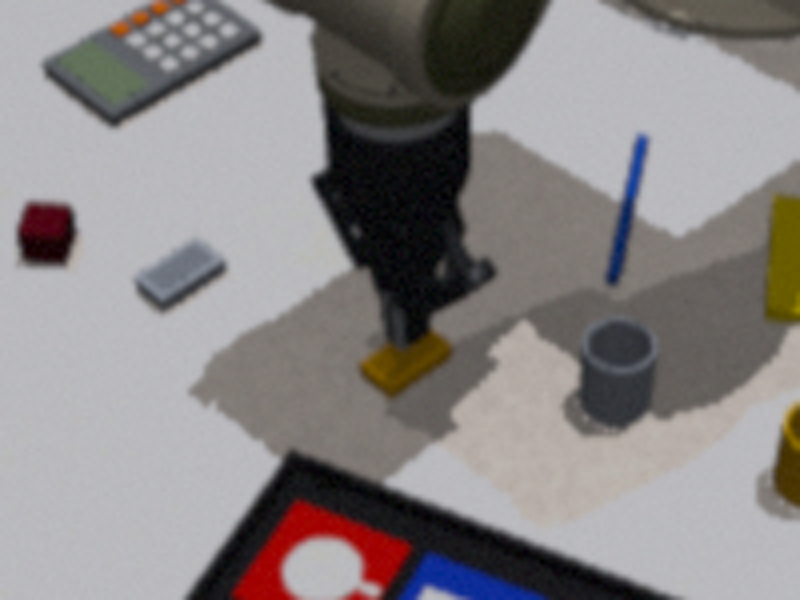

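The scene crop shows the shut fingertips at (405,343), just on or above the bar's top. The real tips are therefore at least 10 mm behind the stated TCP. I open, go down 10 mm and close again.

```bash
python3 -m jog '[{"tx":0,"ty":0,"tz":-4,"ax":0,"ay":0,"az":0,"jaw":0},{"tx":0,"ty":0,"tz":0,"ax":0,"ay":0,"az":0,"jaw":0},{"tx":0,"ty":0,"tz":0,"ax":0,"ay":0,"az":0,"jaw":0},{"tx":0,"ty":0,"tz":7,"ax":0,"ay":0,"az":0,"jaw":0},{"tx":0,"ty":0,"tz":7,"ax":0,"ay":0,"az":0,"jaw":0}]' 40
python3 -m jog '[{"tx":0,"ty":0,"tz":0,"ax":0,"ay":0,"az":0,"jaw":1},{"tx":0,"ty":0,"tz":0,"ax":0,"ay":0,"az":0,"jaw":1},{"tx":0,"ty":0,"tz":0,"ax":0,"ay":0,"az":0,"jaw":1},{"tx":0,"ty":0,"tz":0,"ax":0,"ay":0,"az":0,"jaw":1}]' 40
```

```text
time_s: 4.4
eef_pos: [470.5, -55.1, -8.6]
ee_rot: [-0.0, 0.205, 0.979, 0.0]
force: [-0.4, -0.3, -1.0]
grip_width: 0.498
grip_force: 0.0
time_s: 4.9
eef_pos: [470.6, -55.1, -8.0]
ee_rot: [-0.0, 0.205, 0.979, -0.0]
force: [-0.4, -0.0, 0.4]
grip_width: -0.002
grip_force: 0.0
```

Still above the bar, which agrees with the wrist depth estimate (tips about 28 mm behind the TCP). I go to TCP z = -22, watching the force.

```bash
python3 -m jog '[{"tx":0,"ty":0,"tz":0,"ax":0,"ay":0,"az":0,"jaw":0},{"tx":0,"ty":0,"tz":0,"ax":0,"ay":0,"az":0,"jaw":0},{"tx":0,"ty":0,"tz":5,"ax":0,"ay":0,"az":0,"jaw":0},{"tx":0,"ty":0,"tz":5,"ax":0,"ay":0,"az":0,"jaw":0},{"tx":0,"ty":0,"tz":4,"ax":0,"ay":0,"az":0,"jaw":0}]' 40
python3 -m jog '[{"tx":0,"ty":0,"tz":0,"ax":0,"ay":0,"az":0,"jaw":1},{"tx":0,"ty":0,"tz":0,"ax":0,"ay":0,"az":0,"jaw":1},{"tx":0,"ty":0,"tz":0,"ax":0,"ay":0,"az":0,"jaw":1},{"tx":0,"ty":0,"tz":0,"ax":0,"ay":0,"az":0,"jaw":1}]' 40
```

```text
time_s: 5.52
eef_pos: [470.5, -55.1, -22.3]
ee_rot: [-0.0, 0.205, 0.979, 0.0]
force: [-9.6, 4.0, 46.4]
grip_width: 0.499
grip_force: 24.0
time_s: 6.02
eef_pos: [472.1, -55.7, -20.5]
ee_rot: [0.002, 0.205, 0.979, -0.0]
force: [-2.5, 0.2, 19.4]
grip_width: 0.318
grip_force: 49.9
```

It has the bar (opening 0.318 is about 27 mm), with the fingertips at the table. I lift it.

```bash
python3 -m jog '[{"tx":0,"ty":0,"tz":-3,"ax":0,"ay":0,"az":0,"jaw":1},{"tx":0,"ty":0,"tz":-15,"ax":0,"ay":0,"az":0,"jaw":1},{"tx":0,"ty":0,"tz":-40,"ax":0,"ay":0,"az":0,"jaw":1},{"tx":0,"ty":0,"tz":-40,"ax":0,"ay":0,"az":0,"jaw":1},{"tx":0,"ty":0,"tz":-20,"ax":0,"ay":0,"az":0,"jaw":1}]' 50
python3 -m jog '[{"tx":0,"ty":0,"tz":0,"ax":0,"ay":0,"az":0,"jaw":1},{"tx":0,"ty":0,"tz":0,"ax":0,"ay":0,"az":0,"jaw":1}]' 50
python3 - <<'E'
from h import *
c=cap('wrist'); save(c,'w4.png'); W=c['wfc']; T=W@np.linalg.inv(c['mount'])
print(blobs(c,'gold',110,500))
# gold points from depth, in tool frame
m=mask(c,'gold')>0; v,u=np.nonzero(m); d=c['depth'][v,u]; k=(d>0)&(d<190); u,v,d=u[k],v[k],d[k]
p=np.c_[(u-c['cx'])/c['fx']*d,-(v-c['cy'])/c['fy']*d,-d,np.ones(len(d))]@c['mount'].T
print(len(p),np.percentile(p[:,:3],[1,10,50,90,99],axis=0).round(1))
for n in('blue','red','green'): print(n,blobs(c,n,9,300))
go(632.3,46.7,100,-3.25)
E
```

```text
time_s: 6.65
eef_pos: [471.0, -55.2, 98.4]
ee_rot: [0.001, 0.205, 0.979, -0.0]
force: [0.2, -1.2, -3.1]
grip_width: 0.315
grip_force: 50.2
time_s: 6.9
eef_pos: [470.0, -54.9, 95.1]
ee_rot: [-0.001, 0.205, 0.979, 0.0]
force: [0.0, -0.3, -4.5]
grip_width: 0.314
grip_force: 50.2
[{'px': array([282., 275.]), 'c': array([475.5, -58. ]), 'size': array([59. , 31.4]), 'long': -23.7, 'area': np.int32(7890)}]
7849 [[-22.7 -13.8 -34.8]
 [-17.3 -11.3 -34.1]
 [  5.   -0.4 -33.4]
 [ 24.4  10.3 -32.3]
 [ 26.   12.8 -24.6]]
blue [{'px': array([494., 314.]), 'c': array([620.7,  70.5]), 'size': array([93., 46.]), 'long': 34.2, 'area': np.int32(2250)}]
red []
green [{'px': array([546., 309.]), 'c': array([635.3, 104.8]), 'size': array([72.6, 25.4]), 'long': -3.2, 'area': np.int32(2030)}]
shift [-107.8  158.3   -5.3] az 1.2137093073502097 phi now 66.29 pos [469.9 -54.9  94.9] j6 -1.52 grip 0.31 50.2
```

View pics/w4.png

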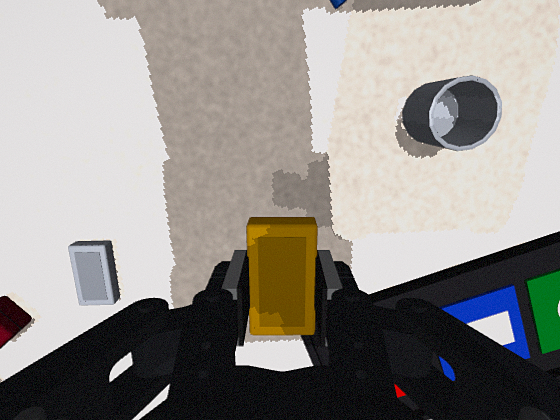

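The bar is held square, with its centre at tool (1.6, -0.4) and underside 21.4 mm behind the TCP. I carry it to the blue pad.

```bash
python3 -m jog '[{"tx":-27,"ty":39.6,"tz":0,"ax":0,"ay":0,"az":0,"jaw":1},{"tx":-27,"ty":39.6,"tz":0,"ax":0,"ay":0,"az":0,"jaw":1},{"tx":-27,"ty":39.6,"tz":0,"ax":0,"ay":0,"az":0,"jaw":1},{"tx":-27,"ty":39.5,"tz":0,"ax":0,"ay":0,"az":0,"jaw":1},{"tx":0,"ty":0,"tz":0,"ax":0,"ay":0,"az":0.152,"jaw":1}]' 50
python3 -m jog '[{"tx":0,"ty":0,"tz":0,"ax":0,"ay":0,"az":0.152,"jaw":1},{"tx":0,"ty":0,"tz":0,"ax":0,"ay":0,"az":0.152,"jaw":1},{"tx":0,"ty":0,"tz":0,"ax":0,"ay":0,"az":0.152,"jaw":1},{"tx":0,"ty":0,"tz":0,"ax":0,"ay":0,"az":0.152,"jaw":1},{"tx":0,"ty":0,"tz":0,"ax":0,"ay":0,"az":0.152,"jaw":1}]'
python3 -m jog '[{"tx":0,"ty":0,"tz":0,"ax":0,"ay":0,"az":0.152,"jaw":1},{"tx":0,"ty":0,"tz":0,"ax":0,"ay":0,"az":0.152,"jaw":1},{"tx":0,"ty":0,"tz":0,"ax":0,"ay":0,"az":0,"jaw":1},{"tx":0,"ty":0,"tz":0,"ax":0,"ay":0,"az":0,"jaw":1}]'
python3 - <<'E'
from h import *
c=cap('wrist'); save(c,'w5.png')
for n in('blue','red','green'): print(n,blobs(c,n,9,300))
m=mask(c,'gold')>0; v,u=np.nonzero(m); d=c['depth'][v,u]; k=(d>0)&(d<190); u,v,d=u[k],v[k],d[k]
p=np.c_[(u-c['cx'])/c['fx']*d,-(v-c['cy'])/c['fy']*d,-d,np.ones(len(d))]@c['mount'].T
t=p[abs(p[:,2]+33.4)<1.2]; print(t[:,:2].min(0),t[:,:2].max(0))
go(632.3,46.7,100,-3.25)
E
```

```text
time_s: 7.58
eef_pos: [634.1, 48.2, 93.6]
ee_rot: [-0.001, 0.28, 0.96, -0.0]
force: [-0.9, -0.1, -3.3]
grip_width: 0.312
grip_force: 50.6
time_s: 8.2
eef_pos: [632.5, 46.4, 94.3]
ee_rot: [-0.001, 0.617, 0.787, -0.001]
force: [0.7, -1.5, -2.5]
grip_width: 0.314
grip_force: 50.6
time_s: 8.7
eef_pos: [632.9, 46.4, 95.2]
ee_rot: [-0.0, 0.727, 0.687, -0.0]
force: [0.6, 0.1, -3.1]
grip_width: 0.312
grip_force: 50.6
blue [{'px': array([547., 116.]), 'c': array([810.8, 101.6]), 'size': array([57.9, 24.4]), 'long': -81.5, 'area': np.int32(1845)}, {'px': array([283., 191.]), 'c': array([632.2,  47.2]), 'size': array([70.7, 70.1]), 'long': -3.2, 'area': np.int32(4716)}]
red [{'px': array([282., 336.]), 'c': array([625.3, -56.2]), 'size': array([61.2, 24.1]), 'long': -3.2, 'area': np.int32(609)}]
green [{'px': array([283.,  85.]), 'c': array([636.6, 127.4]), 'size': array([70.8, 69.8]), 'long': -3.3, 'area': np.int32(9454)}]
[-24.97254688 -15.28189828] [25.1104326  12.25727675]
shift [ 0.3 -0.7 -4.5] az 6.112656500483435e-05 phi now -3.25 pos [633.   46.4  95.5] j6 -0.05 grip 0.31 50.6
```

View pics/w5.png

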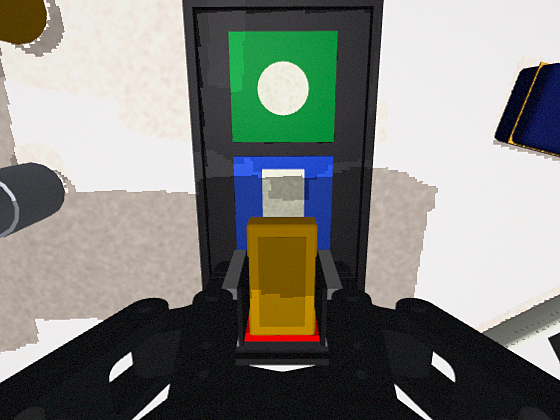

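The wrist view shows the bar held above the pads, with the blue pad at (283,191) and the green at (283,85). The pad centres are blue (632.2, 47.2) and green (636.6, 127.4), yaw -3.2°. Lowering now.

```bash
python3 -m jog '[{"tx":0.3,"ty":-0.8,"tz":40,"ax":0,"ay":0,"az":0,"jaw":1},{"tx":0,"ty":0,"tz":40,"ax":0,"ay":0,"az":0,"jaw":1},{"tx":0,"ty":0,"tz":20,"ax":0,"ay":0,"az":0,"jaw":1},{"tx":0,"ty":0,"tz":4,"ax":0,"ay":0,"az":0,"jaw":1},{"tx":0,"ty":0,"tz":0,"ax":0,"ay":0,"az":0,"jaw":1}]' 50
python3 -m jog '[{"tx":0,"ty":0,"tz":1,"ax":0,"ay":0,"az":0,"jaw":1},{"tx":0,"ty":0,"tz":0,"ax":0,"ay":0,"az":0,"jaw":1}]' 50
python3 -m jog '[{"tx":0,"ty":0,"tz":1,"ax":0,"ay":0,"az":0,"jaw":1},{"tx":0,"ty":0,"tz":0,"ax":0,"ay":0,"az":0,"jaw":1}]' 50
```

```text
time_s: 9.38
eef_pos: [633.2, 46.6, -6.8]
ee_rot: [0.001, 0.728, 0.686, 0.001]
force: [-0.1, 0.1, -3.3]
grip_width: 0.315
grip_force: 50.5
time_s: 9.62
eef_pos: [632.8, 46.7, -8.2]
ee_rot: [0.001, 0.728, 0.686, 0.0]
force: [0.0, -0.1, -3.4]
grip_width: 0.311
grip_force: 50.5
time_s: 9.88
eef_pos: [632.4, 46.7, -10.0]
ee_rot: [-0.0, 0.728, 0.686, -0.0]
force: [-0.4, -0.2, -3.5]
grip_width: 0.307
grip_force: 50.5
```

```bash
python3 -m jog '[{"tx":0,"ty":0,"tz":0.7,"ax":0,"ay":0,"az":0,"jaw":1},{"tx":0,"ty":0,"tz":0,"ax":0,"ay":0,"az":0,"jaw":1}]' 50
python3 -m jog '[{"tx":0,"ty":0,"tz":0.6,"ax":0,"ay":0,"az":0,"jaw":1},{"tx":0,"ty":0,"tz":0,"ax":0,"ay":0,"az":0,"jaw":1}]' 50
```

```text
time_s: 10.12
eef_pos: [632.4, 46.7, -10.8]
ee_rot: [-0.0, 0.728, 0.686, -0.0]
force: [0.3, -0.1, -2.6]
grip_width: 0.316
grip_force: 50.5
time_s: 10.38
eef_pos: [632.4, 46.7, -11.2]
ee_rot: [0.0, 0.728, 0.686, 0.0]
force: [0.4, 0.2, -2.9]
grip_width: 0.312
grip_force: 51.1
```

```bash
python3 -m jog '[{"tx":0,"ty":0,"tz":0.6,"ax":0,"ay":0,"az":0,"jaw":1},{"tx":0,"ty":0,"tz":0,"ax":0,"ay":0,"az":0,"jaw":1}]' 50
python3 -m jog '[{"tx":0,"ty":0,"tz":0.6,"ax":0,"ay":0,"az":0,"jaw":1},{"tx":0,"ty":0,"tz":0,"ax":0,"ay":0,"az":0,"jaw":1}]' 50
```

```text
time_s: 10.62
eef_pos: [632.5, 46.7, -11.3]
ee_rot: [0.0, 0.728, 0.686, 0.0]
force: [-3.5, 0.4, 4.4]
grip_width: 0.311
grip_force: 54.8
time_s: 10.88
eef_pos: [632.5, 46.7, -11.3]
ee_rot: [0.0, 0.728, 0.686, 0.0]
force: [-5.6, -0.5, 10.7]
grip_width: 0.312
grip_force: 57.6
```

The bar rests on the pad (contact at -11.3). I relieve the press, release, lift and go toward the watch.

```bash
python3 -m jog '[{"tx":0,"ty":0,"tz":-0.7,"ax":0,"ay":0,"az":0,"jaw":1},{"tx":0,"ty":0,"tz":0,"ax":0,"ay":0,"az":0,"jaw":0},{"tx":0,"ty":0,"tz":0,"ax":0,"ay":0,"az":0,"jaw":0},{"tx":0,"ty":0,"tz":-5,"ax":0,"ay":0,"az":0,"jaw":0},{"tx":0,"ty":0,"tz":-40,"ax":0,"ay":0,"az":0,"jaw":0}]' 30
python3 -m jog '[{"tx":0,"ty":0,"tz":-60,"ax":0,"ay":0,"az":0,"jaw":-0.5},{"tx":-51.1,"ty":-8.5,"tz":-20,"ax":0,"ay":0,"az":0,"jaw":-0.5},{"tx":-51.1,"ty":-8.5,"tz":0,"ax":0,"ay":0,"az":0,"jaw":-0.5},{"tx":-51.1,"ty":-8.5,"tz":0,"ax":0,"ay":0,"az":0,"jaw":-0.5},{"tx":-51.1,"ty":-8.5,"tz":0,"ax":0,"ay":0,"az":0,"jaw":-0.5}]'
python3 -m jog '[{"tx":-51.1,"ty":-8.5,"tz":0,"ax":0,"ay":0,"az":0,"jaw":-0.5},{"tx":-51.1,"ty":-8.5,"tz":0,"ax":0,"ay":0,"az":0,"jaw":-0.5},{"tx":-51.1,"ty":-8.5,"tz":0,"ax":0,"ay":0,"az":0,"jaw":-0.5},{"tx":-51.1,"ty":-8.5,"tz":0,"ax":0,"ay":0,"az":0,"jaw":-0.5},{"tx":0,"ty":0,"tz":0,"ax":0,"ay":0,"az":-0.15,"jaw":-0.5}]'
python3 -m jog '[{"tx":0,"ty":0,"tz":0,"ax":0,"ay":0,"az":-0.15,"jaw":-0.5},{"tx":0,"ty":0,"tz":0,"ax":0,"ay":0,"az":-0.15,"jaw":-0.5},{"tx":0,"ty":0,"tz":0,"ax":0,"ay":0,"az":-0.15,"jaw":-0.5},{"tx":0,"ty":0,"tz":0,"ax":0,"ay":0,"az":-0.15,"jaw":-0.5},{"tx":0,"ty":0,"tz":0,"ax":0,"ay":0,"az":-0.15,"jaw":-0.5}]'
python3 -m jog '[{"tx":0,"ty":0,"tz":0,"ax":0,"ay":0,"az":-0.15,"jaw":-0.5},{"tx":0,"ty":0,"tz":0,"ax":0,"ay":0,"az":-0.15,"jaw":-0.5},{"tx":0,"ty":0,"tz":0,"ax":0,"ay":0,"az":-0.15,"jaw":-0.5},{"tx":0,"ty":0,"tz":0,"ax":0,"ay":0,"az":0,"jaw":-0.5},{"tx":0,"ty":0,"tz":0,"ax":0,"ay":0,"az":0,"jaw":-0.5}]'
python3 - <<'E'
from h import *
c=cap('wrist'); save(c,'w6.png')
print(blobs(c,'gold',6,30)); go(541,-358,100,75)
t=cap('top'); print(blobs(t,'gold',21)[:3])
E
```

```text
time_s: 11.5
eef_pos: [630.9, 46.8, 31.6]
ee_rot: [-0.002, 0.728, 0.686, -0.002]
force: [0.3, -0.1, -0.1]
grip_width: 0.503
grip_force: 0.0
time_s: 12.12
eef_pos: [586.0, -156.9, 113.7]
ee_rot: [0.0, 0.728, 0.686, 0.0]
force: [1.3, -0.7, 0.4]
grip_width: 0.753
grip_force: 0.0
time_s: 12.75
eef_pos: [539.1, -360.9, 113.2]
ee_rot: [0.0, 0.675, 0.738, -0.0]
force: [-0.9, 0.5, -0.1]
grip_width: 0.748
grip_force: 0.0
time_s: 13.38
eef_pos: [540.4, -357.4, 113.5]
ee_rot: [0.0, 0.355, 0.935, -0.0]
force: [-0.3, 0.3, 0.2]
grip_width: 0.749
grip_force: 0.0
time_s: 14.0
eef_pos: [540.4, -357.4, 113.4]
ee_rot: [0.0, 0.141, 0.99, -0.0]
force: [-0.5, -1.3, -0.4]
grip_width: 0.754
grip_force: 0.0
[{'px': array([281., 197.]), 'c': array([ 537.7, -354.4]), 'size': array([56.4, 41.6]), 'long': -45.4, 'area': np.int32(1471)}]
shift [-0.7 -0.4 13.3] az -0.02030184393372281 phi now 73.84 pos [ 540.4 -357.4  113.3] j6 -2.05 grip 0.75 0.0
[{'px': array([263., 185.]), 'c': array([629.8,  46.2]), 'size': array([48.5, 26.9]), 'long': 88.4, 'area': np.int32(276)}, {'px': array([445., 222.]), 'c': array([ 536.2, -347.9]), 'size': array([46.2, 23.8]), 'long': -4.6, 'area': np.int32(116)}, {'px': array([199., 262.]), 'c': array([465.8, 187.8]), 'size': array([44.6, 41.9]), 'long': 44.3, 'area': np.int32(337)}]
```

View pics/w6.png

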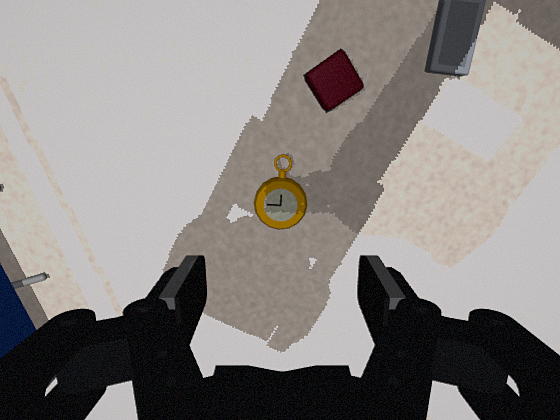

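The watch's disc is at (281,203) with the loop straight up at (283,161). I fit the circle and work out the grasp.

```bash
cat >> h.py <<'E'
def watch(c,zt=12,amin=300):
    m=mask(c,'gold'); n,l,st,ce=cv2.connectedComponentsWithStats(m)
    i=1+int(np.argmax(st[1:,4])); m=(l==i).astype(np.uint8)
    cn=max(cv2.findContours(m,cv2.RETR_EXTERNAL,cv2.CHAIN_APPROX_NONE)[0],key=len); f=cv2.drawContours(np.zeros_like(m),[cn],-1,1,-1)
    d=cv2.morphologyEx(f,cv2.MORPH_OPEN,cv2.getStructuringElement(cv2.MORPH_ELLIPSE,(25,25)))
    cd=max(cv2.findContours(d,cv2.RETR_EXTERNAL,cv2.CHAIN_APPROX_NONE)[0],key=len)[:,0]
    w=atz(c,cd,zt-2)[:,:2].astype(np.float32); (x,y),r=cv2.minEnclosingCircle(w)
    v,u=np.nonzero(f&(1-cv2.dilate(d,np.ones((5,5))))); L=atz(c,np.c_[u,v],zt-6)[:,:2].mean(0)
    a=np.degrees(np.arctan2(L[1]-y,L[0]-x)); return x,y,r,L,a
E
python3 - <<'E'
from h import *
c=cap('wrist'); x,y,r,L,a=watch(c); print(x,y,r,L,a); go(x,y,-20,a-90)
E
```

```text
541.2550048828125 -359.0125732421875 21.06629180908203 [ 512.96272233 -349.01663926] 160.54119835993563
shift [ -1.3  -1.3 133.2] az 0.05836519340936385 phi now 73.89 pos [ 540.4 -357.4  113.2] j6 -2.05 grip 0.75 0.0
```

```bash
python3 -m jog '[{"tx":-1.3,"ty":-1.3,"tz":40,"ax":0,"ay":0,"az":0.058,"jaw":-0.5},{"tx":0,"ty":0,"tz":40,"ax":0,"ay":0,"az":0,"jaw":-0.5},{"tx":0,"ty":0,"tz":32,"ax":0,"ay":0,"az":0,"jaw":-0.5},{"tx":0,"ty":0,"tz":15,"ax":0,"ay":0,"az":0,"jaw":-0.5},{"tx":0,"ty":0,"tz":4,"ax":0,"ay":0,"az":0,"jaw":-0.5}]' 30
python3 -m jog '[{"tx":0,"ty":0,"tz":0,"ax":0,"ay":0,"az":0,"jaw":0.3},{"tx":0,"ty":0,"tz":0,"ax":0,"ay":0,"az":0,"jaw":0.3},{"tx":0,"ty":0,"tz":0,"ax":0,"ay":0,"az":0,"jaw":0.3},{"tx":0,"ty":0,"tz":0,"ax":0,"ay":0,"az":0,"jaw":0.3}]' 30
```

```text
time_s: 14.78
eef_pos: [541.3, -359.0, -18.0]
ee_rot: [-0.0, 0.168, 0.986, 0.0]
force: [-0.1, 1.2, 0.6]
grip_width: 0.753
grip_force: 0.0
time_s: 15.28
eef_pos: [541.9, -359.5, -16.2]
ee_rot: [0.001, 0.168, 0.986, -0.001]
force: [-1.0, 0.6, 6.2]
grip_width: 0.463
grip_force: 30.2
```

```bash
python3 -m jog '[{"tx":0,"ty":0,"tz":-3,"ax":0,"ay":0,"az":0,"jaw":0.3},{"tx":0,"ty":0,"tz":-17,"ax":0,"ay":0,"az":0,"jaw":0.3},{"tx":0,"ty":0,"tz":-45,"ax":0,"ay":0,"az":0,"jaw":0.3},{"tx":0,"ty":0,"tz":-45,"ax":0,"ay":0,"az":0,"jaw":0.3},{"tx":0,"ty":0,"tz":0,"ax":0,"ay":0,"az":0,"jaw":0.3}]' 30
python3 -m jog '[{"tx":0,"ty":0,"tz":0,"ax":0,"ay":0,"az":0,"jaw":0.3},{"tx":0,"ty":0,"tz":0,"ax":0,"ay":0,"az":0,"jaw":0.3}]' 30
python3 - <<'E'
from h import *
c=cap('wrist'); save(c,'w7.png')
m=mask(c,'gold')>0; v,u=np.nonzero(m); d=c['depth'][v,u]; k=(d>0)&(d<190); u,v,d=u[k],v[k],d[k]
p=np.c_[(u-c['cx'])/c['fx']*d,-(v-c['cy'])/c['fy']*d,-d,np.ones(len(d))]@c['mount'].T
zt=np.percentile(p[:,2],5); print(len(p),np.percentile(p[:,:3],[1,10,50,90,99],axis=0).round(1))
s=sense()
x,y,r,L,a=watch(c,s['eef_pos'][2]-np.percentile(p[:,2],10)); print(x,y,r,L,a)
go(x,y,100,a-90); go(627.7,-33,100,-3.2)
E
```

```text
time_s: 15.9
eef_pos: [542.8, -360.3, 97.3]
ee_rot: [0.003, 0.168, 0.986, -0.002]
force: [-0.3, 0.5, -0.9]
grip_width: 0.459
grip_force: 30.7
time_s: 16.15
eef_pos: [540.8, -358.5, 91.0]
ee_rot: [-0.001, 0.168, 0.986, 0.001]
force: [0.2, 0.9, -0.9]
grip_width: 0.459
grip_force: 30.6
4814 [[-18.  -19.5 -30.2]
 [-13.7 -15.5 -29.5]
 [ 10.1  -0.2 -28.6]
 [ 24.3  14.7 -24. ]
 [ 36.9  18.6 -19.9]]
538.8629150390625 -358.355224609375 21.830284118652344 [ 518.62488931 -351.45296162] 161.16784356157362
shift [ 2.  -0.5 -9. ] az -0.009130505778296005 phi now 70.64 pos [ 540.9 -358.6   91. ] j6 -2.0 grip 0.46 30.7
shift [ 26.  335.9  -8.6] az 1.2888332219792302 phi now 70.64 pos [ 540.9 -358.6   91. ] j6 -2.0 grip 0.46 30.7
```

View pics/w7.png

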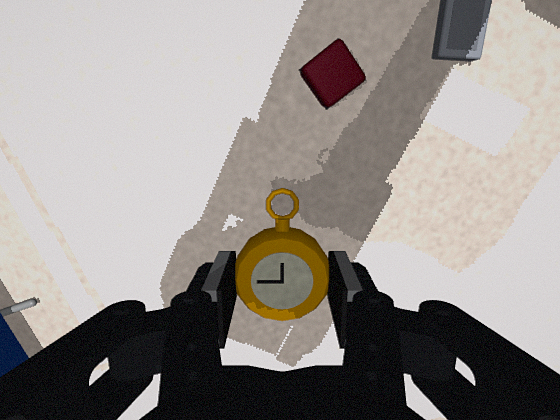

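The watch is held with its loop forward at (282,203), the dial level and its underside about 17.7 mm behind the TCP. I move it to the red pad.

```bash
python3 -m jog '[{"tx":4.3,"ty":56,"tz":-1,"ax":0,"ay":0,"az":0,"jaw":0.3},{"tx":4.3,"ty":56,"tz":0,"ax":0,"ay":0,"az":0,"jaw":0.3},{"tx":4.3,"ty":56,"tz":0,"ax":0,"ay":0,"az":0,"jaw":0.3},{"tx":4.3,"ty":56,"tz":0,"ax":0,"ay":0,"az":0,"jaw":0.3},{"tx":4.3,"ty":56,"tz":0,"ax":0,"ay":0,"az":0,"jaw":0.3}]' 30
python3 -m jog '[{"tx":4.3,"ty":56,"tz":0,"ax":0,"ay":0,"az":0,"jaw":0.3},{"tx":0,"ty":0,"tz":0,"ax":0,"ay":0,"az":0.161,"jaw":0.3},{"tx":0,"ty":0,"tz":0,"ax":0,"ay":0,"az":0.161,"jaw":0.3},{"tx":0,"ty":0,"tz":0,"ax":0,"ay":0,"az":0.161,"jaw":0.3},{"tx":0,"ty":0,"tz":0,"ax":0,"ay":0,"az":0.161,"jaw":0.3}]'
python3 -m jog '[{"tx":0,"ty":0,"tz":0,"ax":0,"ay":0,"az":0.161,"jaw":0.3},{"tx":0,"ty":0,"tz":0,"ax":0,"ay":0,"az":0.161,"jaw":0.3},{"tx":0,"ty":0,"tz":0,"ax":0,"ay":0,"az":0.161,"jaw":0.3},{"tx":0,"ty":0,"tz":0,"ax":0,"ay":0,"az":0.161,"jaw":0.3},{"tx":0,"ty":0,"tz":0,"ax":0,"ay":0,"az":0,"jaw":0.3}]'
python3 -m jog '[{"tx":0,"ty":0,"tz":0,"ax":0,"ay":0,"az":0,"jaw":0.3},{"tx":0,"ty":0,"tz":0,"ax":0,"ay":0,"az":0,"jaw":0.3}]'
python3 - <<'E'
from h import *
c=cap('wrist'); save(c,'w8.png')
for n in('blue','red','green'): print(n,[b for b in blobs(c,n,9,300) ])
print('bar',blobs(c,'gold',21,500)); s=sense(); print(watch(c,s['eef_pos'][2]+29.7))
go(627.7,-33,100,-3.2)
E
```

```text
time_s: 16.82
eef_pos: [613.8, -85.8, 92.6]
ee_rot: [-0.001, 0.168, 0.986, 0.0]
force: [0.4, 0.1, -0.5]
grip_width: 0.461
grip_force: 30.7
time_s: 17.45
eef_pos: [628.0, -33.3, 92.4]
ee_rot: [-0.001, 0.474, 0.881, -0.0]
force: [0.4, 0.8, -1.8]
grip_width: 0.458
grip_force: 30.7
time_s: 18.08
eef_pos: [628.0, -33.4, 92.5]
ee_rot: [-0.001, 0.726, 0.688, -0.0]
force: [0.2, -0.2, -1.3]
grip_width: 0.46
grip_force: 30.7
time_s: 18.32
eef_pos: [628.2, -33.4, 93.0]
ee_rot: [-0.0, 0.726, 0.688, -0.0]
force: [0.3, -0.8, -0.1]
grip_width: 0.457
grip_force: 30.7
blue [{'px': array([284.,  85.]), 'c': array([632.3,  47.1]), 'size': array([70.7, 69.8]), 'long': -3.1, 'area': np.int32(7934)}]
red [{'px': array([284., 193.]), 'c': array([627.9, -32.5]), 'size': array([70.6, 70.3]), 'long': -3.1, 'area': np.int32(5141)}]
green [{'px': array([284.,   6.]), 'c': array([635.,  96.]), 'size': array([70.8,  7.3]), 'long': -3.1, 'area': np.int32(1576)}]
bar [{'px': array([282.,  87.]), 'c': array([631.1,  46.3]), 'size': array([49.3, 27.7]), 'long': 86.6, 'area': np.int32(3609)}, {'px': array([282., 262.]), 'c': array([629.8, -72.9]), 'size': array([96.3, 71.8]), 'long': 59.7, 'area': np.int32(4827)}]
(627.1357421875, -32.634700775146484, 21.821765899658203, array([627.92550812, -11.28411908]), np.float64(87.88157371470804))
shift [ 0.4 -0.6 -6.9] az 0.002183669943378356 phi now -3.07 pos [628.3 -33.4  93.1] j6 -0.19 grip 0.46 30.7
```

View pics/w8.png

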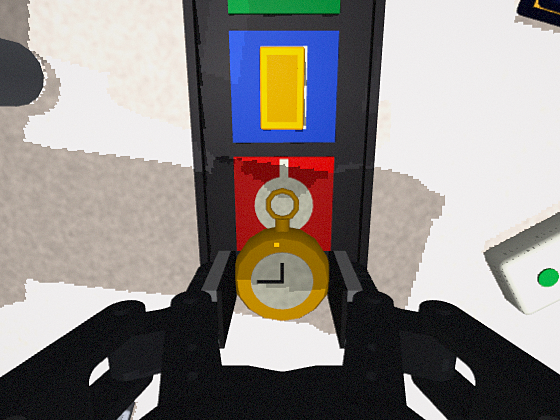

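The view shows the bar on the blue pad within about 1 mm, and the watch above the red disc print at (284,203), stub and loop aligned. Lowering.

```bash
python3 -m jog '[{"tx":0.3,"ty":0.7,"tz":40,"ax":0,"ay":0,"az":0,"jaw":0.3},{"tx":0,"ty":0,"tz":35,"ax":0,"ay":0,"az":0,"jaw":0.3},{"tx":0,"ty":0,"tz":20,"ax":0,"ay":0,"az":0,"jaw":0.3},{"tx":0,"ty":0,"tz":4,"ax":0,"ay":0,"az":0,"jaw":0.3},{"tx":0,"ty":0,"tz":0,"ax":0,"ay":0,"az":0,"jaw":0.3}]' 30
for i in 1; do python3 -m jog '[{"tx":0,"ty":0,"tz":0.8,"ax":0,"ay":0,"az":0,"jaw":0.3},{"tx":0,"ty":0,"tz":0,"ax":0,"ay":0,"az":0,"jaw":0.3}]' 30; done
python3 -m jog '[{"tx":0,"ty":0,"tz":0.6,"ax":0,"ay":0,"az":0,"jaw":0.3},{"tx":0,"ty":0,"tz":0,"ax":0,"ay":0,"az":0,"jaw":0.3}]' 30
```

```text
time_s: 19.0
eef_pos: [629.7, -33.3, -4.8]
ee_rot: [0.001, 0.726, 0.687, 0.0]
force: [-0.6, -0.5, -0.7]
grip_width: 0.46
grip_force: 30.7
time_s: 19.25
eef_pos: [629.4, -33.2, -5.9]
ee_rot: [0.001, 0.726, 0.687, 0.0]
force: [0.2, 0.1, -1.2]
grip_width: 0.462
grip_force: 30.7
time_s: 19.5
eef_pos: [629.1, -33.2, -7.1]
ee_rot: [0.0, 0.726, 0.687, 0.0]
force: [-0.6, -0.2, -0.9]
grip_width: 0.461
grip_force: 30.8
```

```bash
python3 -m jog '[{"tx":0,"ty":0,"tz":0.6,"ax":0,"ay":0,"az":0,"jaw":0.3},{"tx":0,"ty":0,"tz":0,"ax":0,"ay":0,"az":0,"jaw":0.3}]' 30
python3 -m jog '[{"tx":0,"ty":0,"tz":0.6,"ax":0,"ay":0,"az":0,"jaw":0.3},{"tx":0,"ty":0,"tz":0,"ax":0,"ay":0,"az":0,"jaw":0.3}]' 30
```

```text
time_s: 19.75
eef_pos: [629.1, -33.2, -7.1]
ee_rot: [0.0, 0.726, 0.687, 0.0]
force: [-2.8, -0.3, 5.4]
grip_width: 0.465
grip_force: 31.3
time_s: 20.0
eef_pos: [629.1, -33.2, -7.2]
ee_rot: [0.0, 0.726, 0.687, 0.0]
force: [-4.8, 1.4, 9.5]
grip_width: 0.465
grip_force: 31.7
```

Contact. I back off, release, lift and go to the beaker.

```bash
python3 -m jog '[{"tx":0,"ty":0,"tz":-1,"ax":0,"ay":0,"az":0,"jaw":0.3},{"tx":0,"ty":0,"tz":0,"ax":0,"ay":0,"az":0,"jaw":-0.35},{"tx":0,"ty":0,"tz":0,"ax":0,"ay":0,"az":0,"jaw":-0.35},{"tx":0,"ty":0,"tz":-5,"ax":0,"ay":0,"az":0,"jaw":-0.35},{"tx":0,"ty":0,"tz":-40,"ax":0,"ay":0,"az":0,"jaw":-0.35}]' 30
python3 -m jog '[{"tx":0,"ty":0,"tz":-60,"ax":0,"ay":0,"az":0,"jaw":-0.6},{"tx":20,"ty":-18,"tz":-30,"ax":0,"ay":0,"az":0,"jaw":-0.6},{"tx":40.6,"ty":-36.5,"tz":0,"ax":0,"ay":0,"az":0,"jaw":-0.6},{"tx":40.6,"ty":-36.5,"tz":0,"ax":0,"ay":0,"az":0,"jaw":-0.6},{"tx":40.6,"ty":-36.5,"tz":0,"ax":0,"ay":0,"az":0,"jaw":-0.6}]'
python3 -m jog '[{"tx":40.6,"ty":-36.5,"tz":0,"ax":0,"ay":0,"az":0,"jaw":-0.6},{"tx":20,"ty":-18,"tz":0,"ax":0,"ay":0,"az":0,"jaw":-0.6},{"tx":0,"ty":0,"tz":0,"ax":0,"ay":0,"az":0,"jaw":-0.6},{"tx":0,"ty":0,"tz":0,"ax":0,"ay":0,"az":0,"jaw":-0.6}]'
python3 - <<'E'
from h import *
c=cap('wrist'); save(c,'w9.png')
m=mask(c,'gold')>0; v,u=np.nonzero(m); d=c['depth'][v,u]; k=d>0; u,v,d=u[k],v[k],d[k]
p=np.c_[(u-c['cx'])/c['fx']*d,-(v-c['cy'])/c['fy']*d,-d,np.ones(len(d))]@c['wfc'].T
q=p[(p[:,2]>47)&(p[:,2]<53)&(np.hypot(p[:,0]-458,p[:,1]-180)<50)]; print(len(q),cv2.minEnclosingCircle(q[:,:2].astype(np.float32)),np.percentile(q[:,2],[5,50,95]))
(x,y),r=cv2.minEnclosingCircle(q[:,:2].astype(np.float32)); go(x,y,2,-3.2)
t=cap('top'); print([b for b in blobs(t,'gold',21)])
E
```

```text
time_s: 20.62
eef_pos: [627.5, -32.9, 36.0]
ee_rot: [-0.002, 0.726, 0.687, -0.001]
force: [0.7, 0.3, -0.5]
grip_width: 0.672
grip_force: 0.0
time_s: 21.25
eef_pos: [508.4, 116.6, 128.1]
ee_rot: [0.0, 0.726, 0.687, 0.0]
force: [0.5, 1.0, 0.1]
grip_width: 0.797
grip_force: 0.0
time_s: 21.75
eef_pos: [459.1, 178.4, 127.8]
ee_rot: [0.0, 0.726, 0.687, 0.0]
force: [0.3, -0.6, 0.5]
grip_width: 0.8
grip_force: 0.0
792 ((465.1842041015625, 185.78379821777344), 20.935470581054688) [48.06451636 50.67825159 51.86459578]
shift [  7.9   5.5 125.7] az -0.00015276090933222412 phi now -3.21 pos [459.2 178.2 127.7] j6 0.19 grip 0.8 0.0
[{'px': array([298., 186.]), 'c': array([626.6, -26.3]), 'size': array([57.2, 38.1]), 'long': 88.4, 'area': np.int32(181)}, {'px': array([263., 185.]), 'c': array([629.8,  46.2]), 'size': array([48.5, 26.9]), 'long': 88.4, 'area': np.int32(275)}, {'px': array([221., 343.]), 'c': array([299.5, 147.8]), 'size': array([99.1, 75. ]), 'long': 14.2, 'area': np.int32(1426)}]
```

View pics/w9.png

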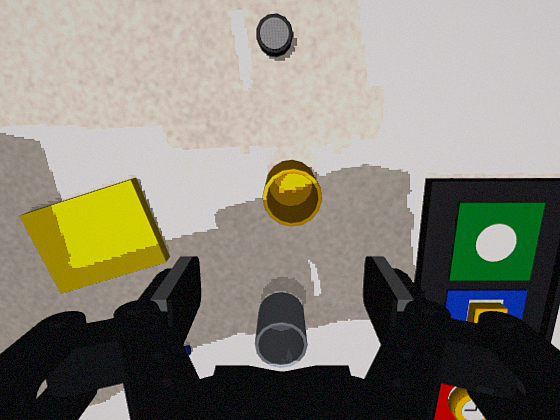

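The gold beaker's rim is at (292,197), world (465.2, 185.8), and the silver beaker (282,330) is well behind. I grasp it.

```bash
python3 -m jog '[{"tx":7.9,"ty":5.5,"tz":15,"ax":0,"ay":0,"az":0,"jaw":-0.6},{"tx":0,"ty":0,"tz":30,"ax":0,"ay":0,"az":0,"jaw":-0.6},{"tx":0,"ty":0,"tz":40,"ax":0,"ay":0,"az":0,"jaw":-0.6},{"tx":0,"ty":0,"tz":30,"ax":0,"ay":0,"az":0,"jaw":-0.6},{"tx":0,"ty":0,"tz":10,"ax":0,"ay":0,"az":0,"jaw":-0.6}]' 25
python3 -m jog '[{"tx":0,"ty":0,"tz":0,"ax":0,"ay":0,"az":0,"jaw":0.3},{"tx":0,"ty":0,"tz":0,"ax":0,"ay":0,"az":0,"jaw":0.3},{"tx":0,"ty":0,"tz":0,"ax":0,"ay":0,"az":0,"jaw":0.3},{"tx":0,"ty":0,"tz":0,"ax":0,"ay":0,"az":0,"jaw":0.3}]' 25
```

```text
time_s: 22.48
eef_pos: [463.5, 186.3, 0.3]
ee_rot: [-0.001, 0.726, 0.687, -0.001]
force: [-0.1, -0.3, 0.8]
grip_width: 0.799
grip_force: 0.0
time_s: 22.98
eef_pos: [464.9, 186.6, 3.4]
ee_rot: [0.0, 0.726, 0.687, 0.001]
force: [-0.1, 0.6, 5.3]
grip_width: 0.472
grip_force: 26.4
```

```bash
python3 -m jog '[{"tx":0,"ty":0,"tz":-3,"ax":0,"ay":0,"az":0,"jaw":0.3},{"tx":0,"ty":0,"tz":-17,"ax":0,"ay":0,"az":0,"jaw":0.3},{"tx":0,"ty":0,"tz":-40,"ax":0,"ay":0,"az":0,"jaw":0.3},{"tx":0,"ty":0,"tz":-30,"ax":0,"ay":0,"az":0,"jaw":0.3},{"tx":-12.3,"ty":43.6,"tz":0,"ax":0,"ay":0,"az":0,"jaw":0.3}]' 30
python3 -m jog '[{"tx":-12.3,"ty":43.6,"tz":0,"ax":0,"ay":0,"az":0,"jaw":0.3},{"tx":-12.3,"ty":43.6,"tz":0,"ax":0,"ay":0,"az":0,"jaw":0.3},{"tx":-12.3,"ty":43.6,"tz":0,"ax":0,"ay":0,"az":0,"jaw":0.3},{"tx":0,"ty":0,"tz":0,"ax":0,"ay":0,"az":0,"jaw":0.3},{"tx":0,"ty":0,"tz":0,"ax":0,"ay":0,"az":0,"jaw":0.3}]' 30
python3 -m jog '[{"tx":0,"ty":0,"tz":0,"ax":0,"ay":0,"az":0,"jaw":0.3},{"tx":0,"ty":0,"tz":0,"ax":0,"ay":0,"az":0,"jaw":0.3}]' 30
python3 - <<'E'
from h import *
c=cap('wrist'); save(c,'w10.png')
m=mask(c,'gold')>0; v,u=np.nonzero(m); d=c['depth'][v,u]; k=(d>0)&(d<150); u,v,d=u[k],v[k],d[k]
p=np.c_[(u-c['cx'])/c['fx']*d,-(v-c['cy'])/c['fy']*d,-d,np.ones(len(d))]@c['mount'].T
top=np.percentile(p[:,2],2); q=p[p[:,2]<top+4]; print(top,len(q),cv2.minEnclosingCircle(q[:,:2].astype(np.float32)))
for n in('green','blue'): print(n,blobs(c,n,9,300))
go(636.6,127.4,12,-3.2)
E
```

```text
time_s: 23.6
eef_pos: [507.4, 172.8, 95.3]
ee_rot: [0.001, 0.725, 0.688, 0.001]
force: [0.6, -0.4, -0.6]
grip_width: 0.479
grip_force: 30.9
time_s: 24.22
eef_pos: [634.9, 128.1, 92.2]
ee_rot: [-0.001, 0.726, 0.687, -0.001]
force: [0.1, 0.7, -0.9]
grip_width: 0.471
grip_force: 31.2
time_s: 24.48
eef_pos: [635.3, 128.3, 93.0]
ee_rot: [0.0, 0.726, 0.688, 0.0]
force: [0.4, -0.2, -0.8]
grip_width: 0.473
grip_force: 31.2
-48.244487850646145 3009 ((-0.773703396320343, -1.3187015056610107), 21.43194007873535)
green [{'px': array([287., 190.]), 'c': array([636.5, 127.3]), 'size': array([70.6, 69.8]), 'long': -3.2, 'area': np.int32(5233)}]
blue [{'px': array([539., 240.]), 'c': array([829.1,  92.7]), 'size': array([52.4, 44.7]), 'long': 72.8, 'area': np.int32(2844)}]
shift [-0.7  1.2 80.9] az 0.0013731254407965724 phi now -3.12 pos [635.4 128.2  92.9] j6 0.07 grip 0.47 31.2
```

View pics/w10.png

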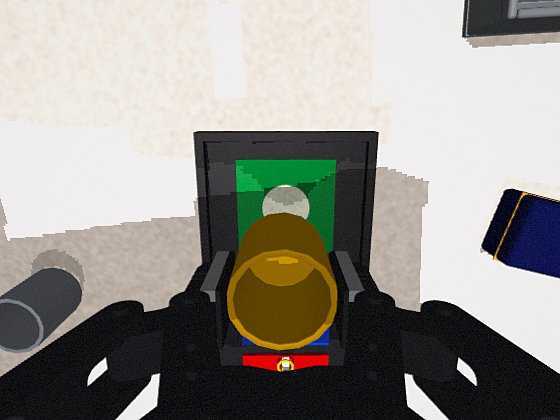

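The beaker is upright above the green pad, whose centre is (636.5, 127.3). The rim's centre is at tool (-0.7, -1.3). Correcting and lowering.

```bash
python3 -m jog '[{"tx":-0.2,"ty":2,"tz":35,"ax":0,"ay":0,"az":0,"jaw":0.3},{"tx":0,"ty":0,"tz":28,"ax":0,"ay":0,"az":0,"jaw":0.3},{"tx":0,"ty":0,"tz":11,"ax":0,"ay":0,"az":0,"jaw":0.3},{"tx":0,"ty":0,"tz":3,"ax":0,"ay":0,"az":0,"jaw":0.3},{"tx":0,"ty":0,"tz":0,"ax":0,"ay":0,"az":0,"jaw":0.3}]' 30
python3 -m jog '[{"tx":0,"ty":0,"tz":0.7,"ax":0,"ay":0,"az":0,"jaw":0.3},{"tx":0,"ty":0,"tz":0,"ax":0,"ay":0,"az":0,"jaw":0.3}]' 30
python3 -m jog '[{"tx":0,"ty":0,"tz":0.6,"ax":0,"ay":0,"az":0,"jaw":0.3},{"tx":0,"ty":0,"tz":0,"ax":0,"ay":0,"az":0,"jaw":0.3}]' 30
```

```text
time_s: 25.15
eef_pos: [638.3, 127.6, 16.6]
ee_rot: [0.001, 0.726, 0.687, 0.001]
force: [-1.0, 0.9, -0.9]
grip_width: 0.469
grip_force: 31.1
time_s: 25.4
eef_pos: [638.0, 127.5, 15.4]
ee_rot: [0.0, 0.726, 0.687, 0.0]
force: [-0.5, 0.3, -1.5]
grip_width: 0.472
grip_force: 31.1
time_s: 25.65
eef_pos: [637.8, 127.5, 14.3]
ee_rot: [0.0, 0.726, 0.687, 0.0]
force: [-0.3, -0.2, -1.2]
grip_width: 0.473
grip_force: 31.1
```

```bash
python3 -m jog '[{"tx":0,"ty":0,"tz":0.8,"ax":0,"ay":0,"az":0,"jaw":0.3},{"tx":0,"ty":0,"tz":0,"ax":0,"ay":0,"az":0,"jaw":0.3}]' 30
python3 -m jog '[{"tx":0,"ty":0,"tz":0.6,"ax":0,"ay":0,"az":0,"jaw":0.3},{"tx":0,"ty":0,"tz":0,"ax":0,"ay":0,"az":0,"jaw":0.3}]' 30
python3 -m jog '[{"tx":0,"ty":0,"tz":0.6,"ax":0,"ay":0,"az":0,"jaw":0.3},{"tx":0,"ty":0,"tz":0,"ax":0,"ay":0,"az":0,"jaw":0.3}]' 30
```

```text
time_s: 25.9
eef_pos: [637.7, 127.5, 13.4]
ee_rot: [-0.0, 0.726, 0.687, -0.0]
force: [0.7, -0.7, -1.2]
grip_width: 0.471
grip_force: 31.1
time_s: 26.15
eef_pos: [637.7, 127.5, 12.8]
ee_rot: [-0.0, 0.726, 0.687, -0.0]
force: [-0.2, -0.1, -1.8]
grip_width: 0.473
grip_force: 31.1
time_s: 26.4
eef_pos: [637.8, 127.5, 12.5]
ee_rot: [0.0, 0.726, 0.687, 0.0]
force: [-0.1, -0.6, 0.3]
grip_width: 0.475
grip_force: 31.2
```

Light contact. I release, lift away and check everything.

```bash
python3 -m jog '[{"tx":0,"ty":0,"tz":0,"ax":0,"ay":0,"az":0,"jaw":-0.4},{"tx":0,"ty":0,"tz":0,"ax":0,"ay":0,"az":0,"jaw":-0.4},{"tx":0,"ty":0,"tz":0,"ax":0,"ay":0,"az":0,"jaw":-0.4},{"tx":0,"ty":0,"tz":-20,"ax":0,"ay":0,"az":0,"jaw":-0.4},{"tx":0,"ty":0,"tz":-50,"ax":0,"ay":0,"az":0,"jaw":-0.4}]' 30
python3 -m jog '[{"tx":0,"ty":0,"tz":-60,"ax":0,"ay":0,"az":0,"jaw":-0.8},{"tx":-45,"ty":0,"tz":-40,"ax":0,"ay":0,"az":0,"jaw":-0.8},{"tx":-55,"ty":0,"tz":0,"ax":0,"ay":0,"az":0,"jaw":-0.8},{"tx":0,"ty":0,"tz":0,"ax":0,"ay":0,"az":0,"jaw":-0.8},{"tx":0,"ty":0,"tz":0,"ax":0,"ay":0,"az":0,"jaw":-0.8}]'
python3 - <<'E'
from h import *
c=cap('wrist'); save(c,'w11.png')
for n in('green','blue','red'): print(n,[b for b in blobs(c,n,9,1000)])
for z in(21,): print([b for b in blobs(c,'gold',z,300)])
t=cap('top')
for n in ('silver_bar','silver_watch','silver_beaker'): print(n,place_of(n,'top')[:1])
print(sense()['eef_pos'])
E
```

```text
time_s: 27.02
eef_pos: [636.8, 127.4, 82.4]
ee_rot: [-0.001, 0.726, 0.687, -0.001]
force: [0.9, 0.6, 0.4]
grip_width: 0.699
grip_force: 0.0
time_s: 27.65
eef_pos: [632.3, 28.1, 183.2]
ee_rot: [0.0, 0.726, 0.687, 0.0]
force: [-1.4, -0.6, -0.9]
grip_width: 0.898
grip_force: 0.0
green [{'px': array([282.,  74.]), 'c': array([636.5, 127.4]), 'size': array([70.8, 70.5]), 'long': -3.2, 'area': np.int32(3961)}]
blue [{'px': array([499.,  90.]), 'c': array([832.5, 100.4]), 'size': array([61.1, 50.9]), 'long': -17.3, 'area': np.int32(3898)}, {'px': array([282., 159.]), 'c': array([632.2,  47.5]), 'size': array([70.6, 69.8]), 'long': -3.2, 'area': np.int32(3614)}]
red [{'px': array([282., 239.]), 'c': array([627.9, -32.5]), 'size': array([70.8, 70.2]), 'long': -3.2, 'area': np.int32(2916)}]
[{'px': array([281.,  66.]), 'c': array([636.5, 131.1]), 'size': array([46.9, 46.8]), 'long': 48.2, 'area': np.int32(2553)}, {'px': array([281., 163.]), 'c': array([630.9,  47. ]), 'size': array([49.1, 27.3]), 'long': 86.8, 'area': np.int32(1616)}, {'px': array([282., 240.]), 'c': array([630.9, -26.9]), 'size': array([55.8, 41. ]), 'long': 60.1, 'area': np.int32(922)}]
silver_bar [{'centre': [379.6, 261.8], 'conf': 0.56}]
silver_watch [{'centre': [112.5, 233.4], 'conf': 0.82}]
silver_beaker []
[632.24658483  28.64979559 182.31116561]
```

View pics/w11.png

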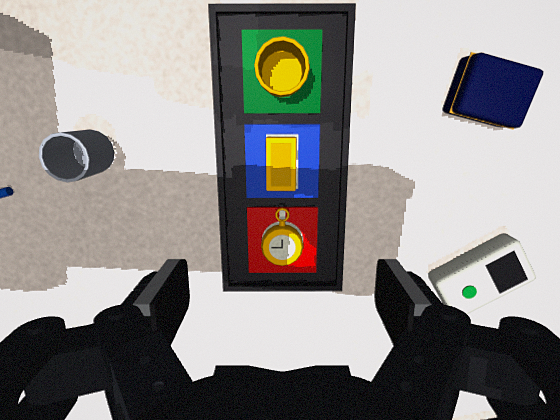

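The final view shows the beaker upright on green (281,66), the bar flat on blue (281,163) and the watch dial up on red (282,240). All three are centred to within a millimetre or two, and the gripper is clear.

```bash
python3 -c "
from rig import *
print(finish_job())"
```

```text
the job is handed in; nothing more can be done
None
```

The bar, watch and beaker are each on their own pad (bar flat, watch dial up, beaker upright), the bar measured about 1 mm off centre and the other two centred by eye; I never touched the silver pieces, and the job was handed in at about 28 s with no verdict returned; one risk is that the fingertips, which stop about 20 mm short of the stated TCP, pressed the table at 46 N while I was finding the bar's grasp height.

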